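Eject a sunken vial from its well block

ROBOT

A 6-joint arm with a two-finger parallel gripper is mounted at the origin on a cart in front of the work surface, level with it; the furniture and walls round the work are solid. World frame = base frame: x ahead of the robot, y to its left, z up, the work surface at z = 0. Lengths are in m, angles in rad, forces in N, time in s.
With the tool pointing down it reaches from about 0.275 to 0.725 m from the base axis. Payload 15.9 kg.
Tool frame: the origin (TCP) lies between the finger pads; the fingertips stand 11 mm ahead of it and the grasp point (between the pads) lies 8 mm behind it; z points along the fingers, y is the line along which they close (so a half turn about z gives the same grasp; the last joint's range is limited). The gripper opens to 85 mm and grips with 20 to 120 N. Pads are 22 mm wide; open, the fingers measure 114 mm over their backs; the gripper's body (76 mm by 85 mm) begins 54 mm behind the grasp point. The pads swing forward as they close: fully open they stand 13 mm farther back than shut.
Start: joints at [-1.11, 0.213, -0.034, 1.323, 0, 1.571], TCP at [0.222, -0.448, 0.242] pointing down, gripper open.
Joint ranges: [-2.98, 2.98], [-0.74, 1.72], [-1.14, 1.35], [-2.1, 2.04], [-1.57, 1.44], [-3.14, 3.14]. Speed limits (rad/s): [1.89, 1.89, 2.39, 2.57, 3.14, 3.14].

INTERFACE

Orientations are given as a unit quaternion [x, y, z, w].
In Python, from rig import ctrl gives the robot as it stands.
- The arm moves only by the shell command python3 -m handwheel 'ROWS' [FORCE]. ROWS is text: rows parted by semicolons, each of 5 numbers parted by spaces: the finger opening in m, from 0 to 0.0854, then the shift along the tool's x, y, z in m, then the turn about the tool's z in degrees. In form: jaw tx ty tz spin; .... A call has exactly 5 rows; each row is the pose to reach, as a shift and turn from the pose commanded when the call began, along the tool's axes at that moment; what a row does not reach only later rows make up. A row lasts 1/10 s, in which the tool goes at most 50 mm and 8.59 degrees, less where a joint would pass 70% of its speed; a pose out of reach is approached as far as the arm can. A call with a gripper value outside its range is refused whole. The fingers move at their own pace and stop on an object; FORCE is the grip in N (left out, the last holds). Time passes only in rows, so rows that repeat a pose let the fingers close, or fill a call up. It gives the time, the measured TCP pose, the force, the opening and the grip force at its end, in the units of the state.
- ctrl.get_obs(): the state, without advancing time (a new reading comes with each control period).
- ctrl.grab_frame(name): name is "scene" or "top" or "wrist"; returns a dict with "pixels" (384x512x3 uint8, blue, green, red), "fov_y" (degrees; the focal length in pixels is half the picture's height over the tangent of half this angle, whatever the lens; pixels are square), "cx", "cy" (the principal point, pixels), "camera_from_world" (4x4, takes a point from world to camera coordinates). Camera axes: x right, y down, z forward; pixel columns grow to the right and rows downward; lengths in m; the calibration is good to about 2 mm. A picture is of the moment at which its call begins. There is no depth.
- ctrl.finish_job(): hands the job in; it is judged then, once.
The state is a dict: "clock": time; "joint_positions": joint angles; "dq": joint speeds; "joint_torque": joint torques, N m; "tool_pos": TCP position; "tcp_rot": TCP orientation; "force": force on the tool from outside, world axes, zero at the start; "torque": the same for the moment, N m; "finger_gap": finger opening in m; "gripper_force": force on a finger pad.
Only numpy, scipy, OpenCV 4.12 (cv2) and the standard library are available. Lean on these libraries where they do the work, as an engineer would, in place of code of your own. Each camera call takes 0.05 s, during which the arm holds its last target. There are 200 camera calls.

TASK

The glass vial sits sunk in one of the two dark metal well blocks, too deep to grip. Set that block down over the post of the ejector stand, so that the post pushes the vial up through the hole in the block's floor, and leave the block standing there; then take the raised vial out and stand it upright in the steel tray. Leave the empty block where it is.

Things in the scene. Friction and masses are not known exactly. Their poses are not given: they have to be found in the camera images.
- block_center (a point): Centre, half-way up, of the loose square dark metal block that holds the vial: 50 x 50 x 76 mm, 0.3 kg, z up, x, y square to its sides. A 32 mm bore runs from the top to a 5 mm floor with a 25 mm ejector hole in its centre. Grip it across two sides within the top 20 mm: the vial will rise between the fingers to 33 mm above the block's top.
- empty_block_center (a point): Centre, half-way up, of a second loose well block of the same shape and size whose bore is empty. The two blocks may stand in either place. This one stays where it is.
- vial_center (a point): Centre, half-way up, of the loose glass vial with white stopper: a cylinder 30 mm wide, 70 mm tall, 30 g, z along its axis. At the start it stands on the floor of the block's bore, its top 1 mm below the block's top, too deep to grip. With the block fully down on the stand it rests loosely on the post, its top 33 mm above the block's top.
- stand: Fixed ejector stand: a round grey foot 100 mm wide, 8 mm high, with an upright steel post 14 mm thick in its centre, slightly tapered at the tip, its top 39 mm above the foot (47 mm above the worktop). Origin at the centre of the underside, z up. The block goes over the post at any yaw and stands flat on the foot.
- tray: Fixed shallow square steel tray, 120 x 120 x 12 mm with 3 mm walls and a 3 mm thick floor, open above. Origin at the centre of its underside, z up, x and y along its sides.
Not all that is in view belongs to the job. What is shaped like the part that bears vial_center but blue is not meant. Leave any blue look-alike of the part that bears block_center alone.

How it is judged:
On the way:
1. the block stands over the ejector post and the vial has been pushed up in it by at least 25 mm (horizontal distance between block_center and stand below 0.015 m and z of block_center in the frame of stand below 0.055 m and angle between block_center's own z axis and vertical below 0.17 rad and horizontal distance between vial_center and block_center below 0.012 m and z of vial_center in the frame of block_center above 0.027 m), for 0.2 s.
At the end, for the whole second after the job is handed in: The vial stands upright (within 10 degrees) on the tray's floor, inside its walls (centre within 45 mm of the tray's centre along each side), and its block stands upright (within 10 degrees) on the ejector stand, down on the foot within 9 mm and centred on the post within 15 mm (x of vial_center in the frame of tray between -0.045 and 0.045 m and y of vial_center in the frame of tray between -0.045 and 0.045 m and z of vial_center in the frame of tray below 0.045 m and angle between each of vial_center, block_center's own z axis and vertical below 0.17 rad and horizontal distance between block_center and stand below 0.015 m and z of block_center in the frame of stand below 0.055 m); the robot touches nothing.
It fails at once if the empty block is moved by more than 15 mm (distance of empty_block_center from where it was at the start of the episode above 0.015 m).
It also fails if it takes over 54 s, if anything falls off the work surface, if the arm or the gripper's body presses on something with over 40 N, if the wrist force passes 120 N, or if a joint passes its speed limit or range.

## Working session

There is one attempt and no reset: what is moved stays moved. The work goes in short steps, Python scripts to look and compute and a shell command to move; the robot and the scene stay as the last step left them, time stands still between calls to the robot, and variables do not carry over. Pictures are saved under pics/ and viewed, at most 10 in all, crops included, and the job is handed in when it is done.

```bash
ls; mkdir -p pics; cat > h.py <<'E'
import numpy as np, cv2
from rig import ctrl
def grab(n):
    f=ctrl.grab_frame(n); np.savez(f'{n}.npz',**{k:np.array(v) for k,v in f.items()}); return f
def load(n): return dict(np.load(f'{n}.npz'))
def ray(f,u,v,z):
    T=np.array(f['camera_from_world']); F=f['pixels'].shape[0]/2/np.tan(np.radians(float(f['fov_y']))/2)
    d=T[:3,:3].T@np.array([(u-f['cx'])/F,(v-f['cy'])/F,1]); o=-T[:3,:3].T@T[:3,3]
    return o+d*(z-o[2])/d[2]
def proj(f,p):
    T=np.array(f['camera_from_world']); F=f['pixels'].shape[0]/2/np.tan(np.radians(float(f['fov_y']))/2)
    c=T[:3,:3]@np.array(p)+T[:3,3]; return F*c[0]/c[2]+f['cx'],F*c[1]/c[2]+f['cy']
E
python3 - <<'E'
from h import *
a=grab('top');b=grab('scene')
cv2.imwrite('pics/a.png',cv2.resize(a['pixels'],(768,576)));cv2.imwrite('pics/b.png',cv2.resize(b['pixels'],(768,576)))
for f in(a,b): 
    T=np.array(f['camera_from_world']);print(f['fov_y'],f['cx'],f['cy'],-T[:3,:3].T@T[:3,3]);print(T[:3,:3].round(3))
print(ctrl.get_obs())
E
```

```text
pics
57.613834452775905 249.03678782820063 189.86237301082474 [0.31587872 0.0529431  0.99527642]
[[-0.021 -1.    -0.001]
 [-0.975  0.021 -0.222]
 [ 0.222 -0.004 -0.975]]
45.13648208235972 251.38039401795828 184.91574056707367 [0.15272531 0.71716571 0.79768465]
[[-0.876 -0.483 -0.012]
 [-0.329  0.614 -0.718]
 [ 0.354 -0.625 -0.696]]
{'clock': 0.1, 'joint_positions': array([-1.11001087e+00,  2.13290031e-01, -3.49406204e-02,  1.32348167e+00,
       -2.54527494e-06,  1.57082137e+00]), 'dq': array([ 0.00132472, -0.00148734,  0.00064254,  0.0012489 , -0.00128455,
       -0.00124109]), 'joint_torque': array([-1.35063794e-03, -6.87248826e+01,  4.87806237e+01,  1.22225209e-02,
       -1.89357643e-04,  3.51917151e-05]), 'tool_pos': array([ 0.22220759, -0.44761519,  0.2418962 ]), 'tcp_rot': array([ 9.73579544e-01,  2.28347679e-01, -1.05832542e-04, -4.45602471e-04]), 'force': array([ 0.04609862, -0.77971791,  0.3199453 ]), 'torque': array([-0.01571959,  0.01153342,  0.0221027 ]), 'gripper_force': 0.0, 'finger_gap': 0.08548464092545104}
```

View pics/a.png

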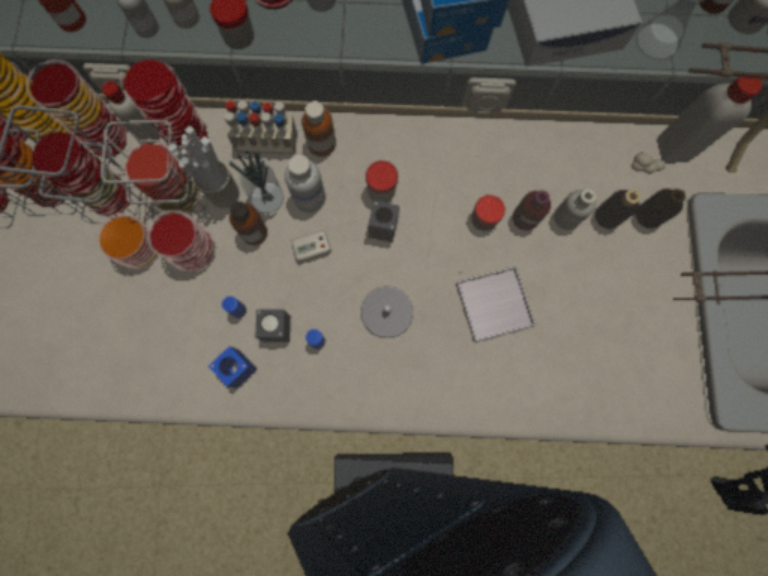

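View pics/b.png

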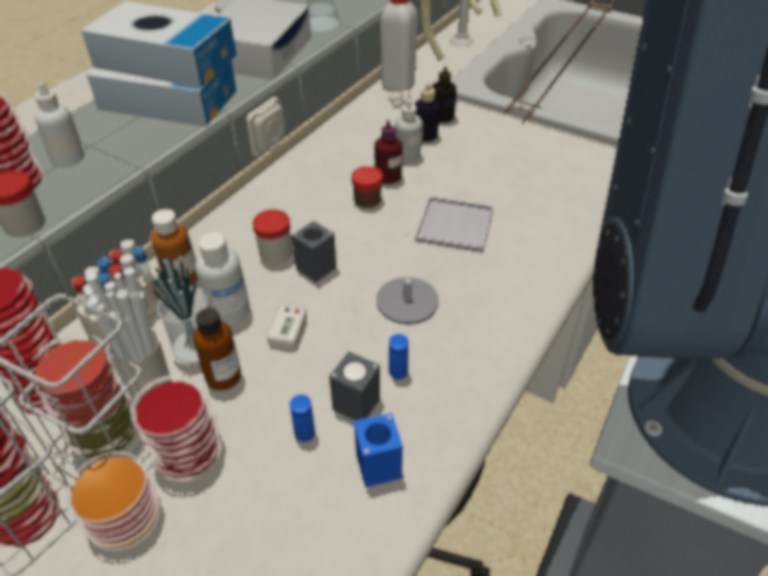

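The top view shows two dark blocks. The one at (271,324) of the 768-wide view has a white stopper in its bore, so it is the vial block. The one at (383,222) has an empty bore, so it stays. The blue block (231,367) and blue vials (233,306) and (315,339) are decoys. The stand is at (387,312) and the tray at (495,304). I'll confirm in a crop and measure.

```bash
python3 - <<'E'
from h import *
a=load('top');b=load('scene')
A=a['pixels'];B=b['pixels']
c1=cv2.resize(A[185:265,130:230],(500,400),interpolation=cv2.INTER_CUBIC)
c2=cv2.resize(B[225:330,185:285],(300,315),interpolation=cv2.INTER_CUBIC)
im=np.zeros((400,800,3),np.uint8);im[:,:500]=c1;im[:315,500:]=c2
cv2.imwrite('pics/c.png',im)
def hsv(p):return cv2.cvtColor(p,cv2.COLOR_BGR2HSV)
# stopper in both views
for f,(x0,y0,x1,y1) in((a,(165,200,200,232)),(b,(222,232,252,262))):
    g=f['pixels'][y0:y1,x0:x1].min(2); m=(g>120).astype(np.uint8)
    n,l,s,c=cv2.connectedComponentsWithStats(m)
    for i in range(1,n):
        if s[i,4]>20:
            u,v=c[i]+[x0,y0];print('bright',s[i],u,v,ray(f,u,v,.075).round(4))
# dark block
for f,(x0,y0,x1,y1) in((a,(165,200,198,234)),(a,(238,130,272,166))):
    g=f['pixels'][y0:y1,x0:x1].max(2); m=(g<95).astype(np.uint8)
    cs,_=cv2.findContours(m,cv2.RETR_EXTERNAL,cv2.CHAIN_APPROX_NONE);c=max(cs,key=cv2.contourArea)+np.array([x0,y0])
    r=cv2.minAreaRect(c);print('dark',r);
    print([ray(f,*p,.076)[:2].round(4) for p in cv2.boxPoints(r)])
print(A[190:228,257].tolist()[::3]); 
np.set_printoptions(linewidth=250)
print(A[196:236,160:202].max(2)[::2,::2])
E
```

```text
bright [  0   0  35  32 470] 182.4723404255319 212.2531914893617 [0.4679 0.2277 0.075 ]
bright [10 10 10 11 80] 179.5375 214.9875 [0.4607 0.2353 0.075 ]
bright [  0   0  30  19 251] 236.15139442231074 236.6175298804781 [0.4746 0.2143 0.075 ]
bright [  7   9  15  14 169] 236.00591715976333 247.19526627218934 [0.4613 0.2377 0.075 ]
dark ((181.5, 219.5), (25.0, 23.0), 90.0)
[array([0.4826, 0.2611]), array([0.4813, 0.1997]), array([0.4146, 0.1987]), array([0.4159, 0.2591])]
dark ((253.0, 147.0), (34.0, 24.0), 90.0)
[array([0.698, 0.068]), array([6.966e-01, 6.000e-04]), array([0.597 , 0.0037]), array([0.5984, 0.0696])]
[[109, 121, 126], [116, 120, 121], [118, 119, 122], [120, 119, 122], [118, 117, 123], [149, 150, 156], [67, 70, 72], [84, 85, 88], [118, 119, 122], [118, 121, 125], [120, 121, 123], [115, 118, 120], [120, 133, 141]]
[[145 146 149 148 149 145 148 148 147 148 146 146 146 149 146 145 143 142 145 145 147]
 [145 148 146 147 147 147 148 150 146 146 148 147 146 146 144 141 141 145 144 144 145]
 [128 144 142 147 145 146 148 148 148 144 145 145 143 142 143 144 142 145 148 144 146]
 
[... 778 characters left out ...]
46]
 [147 149 145 145 148 111  72  73  87 126 135 107  76  77  70  50  58 129 143 144 146]
 [147 148 147 147 144 102  75  72  75  70  73  74  74 108  77  48  57 140 145 143 144]
 [146 142 145 148 144  94  64  65  65  65  63  64  64  68  60  48  59 140 146 145 146]
 [145 145 146 151 144 139 100  50  52  47  46  48  48  45  44  46  58 141 147 147 145]
 [148 146 145 149 151 145 123  81  73  76  73  75  76  75  73  75  99 143 143 145 148]
 [144 147 147 146 148 145 119  85  85  85  87  86  83  85  84  89 130 145 143 145 146]
 [142 147 144 145 145 146 135 126 122 112  91  90 107 127 125 133 143 144 147 146 144]
 [ 89 141 144 147 144 148 148 147 145 143 140 141 142 144 144 145 144 143 143 145 146]]
```

View pics/c.png

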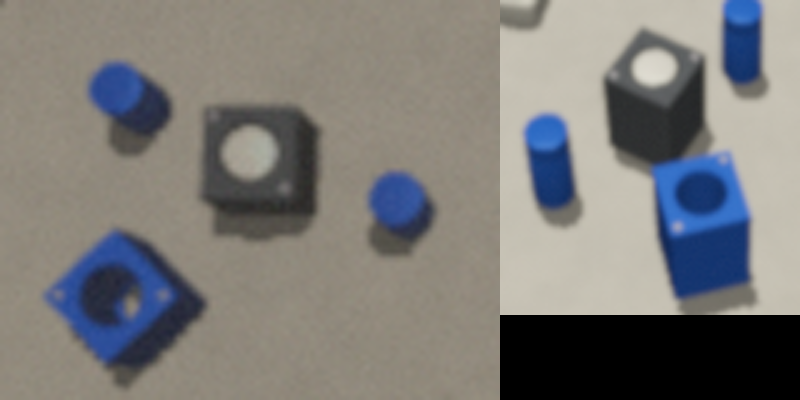

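The crop confirms it: the dark block with the white stopper, crop (250,153), is the vial block; the blue block and blue vials are decoys. Next I measure the edges, stand, tray and the decoy positions.

```bash
python3 - <<'E'
from h import *
a=load('top');b=load('scene')
A=a['pixels'].astype(float)
G=cv2.GaussianBlur(A.mean(2),(3,3),0)
# subpixel gradient edges of top face: left edge (cols 165-176) rows 208-225 ; back edge (rows 200-210) cols 174-187
def peak(p,o):
    d=np.abs(np.diff(p)); i=d.argmax(); w=d[max(i-2,0):i+3]; return o+(np.arange(max(i-2,0),max(i-2,0)+len(w))*w).sum()/w.sum()+.5
L=[(peak(G[v,165:177],165),v) for v in range(209,224)]
P=np.array([ray(a,*p,.076)[:2] for p in L]);k=np.polyfit(P[:,0],P[:,1],1);print('left edge: y=',P[:,1].mean(),'at x',P[:,0].mean(),'yaw',np.degrees(np.arctan(k[0])))
T=[(u,peak(G[200:212,u],200)) for u in range(173,187)]
P=np.array([ray(a,*p,.076)[:2] for p in T]);k=np.polyfit(P[:,1],P[:,0],1);print('far edge: x=',P[:,0].mean(),'at y',P[:,1].mean(),'yaw',-np.degrees(np.arctan(k[0])))
# blue
for f,z in((a,.07),(b,.07)):
    h=cv2.cvtColor(f['pixels'],cv2.COLOR_BGR2HSV);m=((abs(h[...,0].astype(int)-113)<12)&(h[...,1]>150)&(h[...,2]>105)).astype(np.uint8)
    n,l,s,c=cv2.connectedComponentsWithStats(m)
    for i in range(1,n):
        if s[i,4]>30: print('blue',s[i],c[i].round(1),ray(f,*c[i],z).round(3))
# stand & tray by brightness difference
def blob(f,box,cond,z,name):
    x0,y0,x1,y1=box;p=f['pixels'][y0:y1,x0:x1];m=cond(p).astype(np.uint8)
    m=cv2.morphologyEx(m,cv2.MORPH_OPEN,np.ones((3,3)));cs,_=cv2.findContours(m,cv2.RETR_EXTERNAL,cv2.CHAIN_APPROX_NONE)
    c=max(cs,key=cv2.contourArea)+np.array([x0,y0]);P=np.array([ray(f,*q[0],z)[:2] for q in c]);
    (e0,r0)=cv2.minEnclosingCircle((P*1000).astype(np.float32));r=cv2.minAreaRect((P*1000).astype(np.float32));M=cv2.moments((P*1e3).astype(np.float32))
    print(name,'circ',e0,r0,'rect',r,'mom',M['m10']/M['m00'],M['m01']/M['m00'])
for f,bx in((a,(235,185,282,230)),(b,(245,180,300,220))):
    p=f['pixels'];q=cv2.cvtColor(p,cv2.COLOR_BGR2LAB); bg=q[bx[3]-3:bx[3]+1,bx[0]:bx[0]+5].reshape(-1,3).mean(0)
    blob(f,bx,lambda p:np.abs(cv2.cvtColor(p,cv2.COLOR_BGR2LAB).astype(float)-bg).sum(2)>14,.008,'stand')
for f,bx in((a,(298,174,362,232)),(b,(270,125,335,172))):
    q=cv2.cvtColor(f['pixels'],cv2.COLOR_BGR2LAB);bg=q[bx[3]-3:bx[3]+1,bx[0]:bx[0]+5].reshape(-1,3).mean(0)
    blob(f,bx,lambda p:np.abs(cv2.cvtColor(p,cv2.COLOR_BGR2LAB).astype(float)-bg).sum(2)>14,.010,'tray')
c=np.zeros((500,760,3),np.uint8);c[:400,:400]=cv2.resize(a['pixels'][185:230,235:280],(400,400),interpolation=2);c[:360,400:760]=cv2.resize(b['pixels'][175:220,250:295],(360,360),interpolation=2);cv2.imwrite('pics/d.png',c)
E
```

```text
left edge: y= 0.254184132545933 at x 0.4582498854509505 yaw -3.6319382382215046
far edge: x= 0.4792324248389341 at y 0.2356391469628382 yaw -1.766408647372378
blue [289   0  19   4  50] [296.2   1. ] [ 1.124 -0.11   0.07 ]
blue [149 198  10  10  69] [153.3 202.7] [0.497 0.308 0.07 ]
blue [205 220   9  10  69] [209.  224.7] [0.434 0.157 0.07 ]
blue [142 232  23  25 207] [152.6 244. ] [0.386 0.305 0.07 ]
blue [260 224  11  28 258] [265.1 236.3] [0.426 0.182 0.07 ]
blue [194 264  14  29 290] [200.7 277. ] [0.486 0.327 0.07 ]
blue [ 236  278   31   46 1060] [252.3 299.1] [0.378 0.322 0.07 ]
stand circ (487.0110168457031, 25.98712730407715) 51.98448181152344 rect ((487.2924499511719, 25.699024200439453), (100.28388214111328, 98.78404235839844), 88.79505920410156) mom 487.0748695164445 26.192955559036108
stand circ (488.3468017578125, 31.312170028686523) 55.23674774169922 rect ((487.8057861328125, 31.30624008178711), (100.40745544433594, 108.73768615722656), 28.171825408935547) mom 487.8844129511019 30.710056167738536
tray circ (498.4300537109375, -182.10011291503906) 83.90955352783203 rect ((496.9021301269531, -181.18576049804688), (122.65583801269531, 126.02967834472656), 14.113371849060059) mom 497.1266682305459 -180.11605468671547
tray circ (498.37591552734375, -173.777587890625) 88.71663665771484 rect ((498.7640686035156, -175.96359252929688), (124.45979309082031, 140.69454956054688), 13.987263679504395) mom 498.5776916981279 -175.2489880899158
```

View pics/d.png

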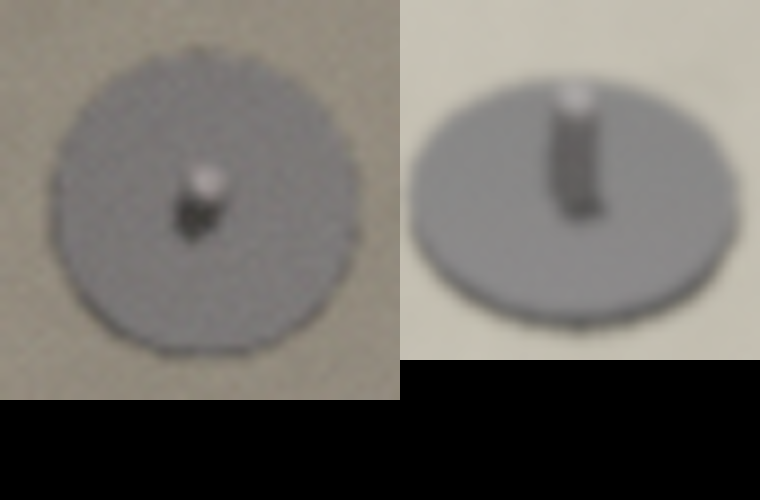

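The crop shows the foot and the post, with the tip at crop (207,182) in top and (577,100) in scene. The tips will be triangulated later. Starting the transfer.

```bash
cat >> h.py <<'E'
from scipy.spatial.transform import Rotation as Ro
def go(x,y,z,yaw):
    "shift in tool axes and spin from the measured pose to a tool-down target, yaw of tool x in deg"
    o=ctrl.get_obs();R=Ro.from_quat(o['tcp_rot']).as_matrix();d=R.T@(np.array([x,y,z])-o['tool_pos'])
    s=np.degrees(np.arctan2(R[1,0],R[0,0]))-yaw
    print('t',o['clock'],'pos',o['tool_pos'].round(4),'j',o['joint_positions'].round(2),'gap',o['finger_gap'],'F',o['force'].round(1),'| shift',d.round(4),'spin',((s+180)%360-180).round(2))
E
python3 -m handwheel '0.0854 0.172 -0.169 0 0;0.0854 0.172 -0.169 0 0;0.0854 0.172 -0.169 0 0;0.0854 0.172 -0.169 0 0;0.0854 0.172 -0.169 0 0' 30
python3 -m handwheel '0.0854 0.172 -0.169 0 0;0.0854 0.172 -0.169 0 0;0.0854 0.172 -0.169 0 0;0.0854 0.172 -0.169 0 0;0.0854 0.172 -0.169 0 0'
python3 -c "
from h import *
a=load('top');b=load('scene');print(ray(a,257.8,205,.047),ray(b,271.6,187,.047))
go(.461,.2365,.16,87.5)"
```

```text
clock: 0.6
tool_pos: [0.3012, -0.2177, 0.2422]
tcp_rot: [0.974, 0.228, 0.0, -0.0]
force: [0.3, -0.6, -0.1]
finger_gap: 0.0854
gripper_force: 0.0
clock: 1.1
tool_pos: [0.3802, 0.01, 0.2423]
tcp_rot: [0.974, 0.228, 0.0, 0.0]
force: [1.8, -0.4, -0.3]
finger_gap: 0.0856
gripper_force: 0.0
[0.48836644 0.02565838 0.047     ] [0.48923293 0.02754519 0.047     ]
t 1.1 pos [0.3802 0.01   0.2423] j [ 0.03 -0.03 -0.31  1.3  -0.    2.71] gap 0.08562797825246943 F [ 1.8 -0.4 -0.3] | shift [ 0.1731 -0.167   0.0823] spin -61.09
```

```bash
python3 -m handwheel '0.0854 0.173 -0.167 0 -42;0.0854 0.173 -0.167 0 -42;0.0854 0.173 -0.167 0 -42;0.0854 0.173 -0.167 0 -42;0.0854 0.173 -0.167 0 -42' >/dev/null
python3 -m handwheel '0.0854 0 0 0 -18;0.0854 0 0 0 -18;0.0854 0 0 0 -18;0.0854 0 0 0 -18;0.0854 0 0 0 -18'
python3 - <<'E'
from h import *
f=grab('wrist');cv2.imwrite('pics/e.png',cv2.resize(f['pixels'],(768,576)))
for z in(.076,):
  print([np.round(proj(f,(.461+x,.2365+y,z)),1) for x,y in((0,0),(.025,.025),(.025,-.025),(-.025,-.025),(-.025,.025))])
go(.461,.2365,.16,87.5)
E
```

```text
clock: 2.1
tool_pos: [0.4608, 0.2341, 0.2423]
tcp_rot: [0.73, 0.683, 0.0, -0.0]
force: [-0.3, 0.2, 0.5]
finger_gap: 0.0854
gripper_force: 0.0
[array([254.5, 176.5]), array([275.6, 152.9]), array([277.6, 196.3]), array([234.4, 199. ]), array([230.5, 155.9])]
t 2.15 pos [0.4608 0.2341 0.2424] j [0.47 0.25 0.01 1.33 0.   2.11] gap 0.08523357340691728 F [ 0.3 -0.1 -0.4] | shift [0.0024 0.     0.0824] spin -1.29
```

View pics/e.png

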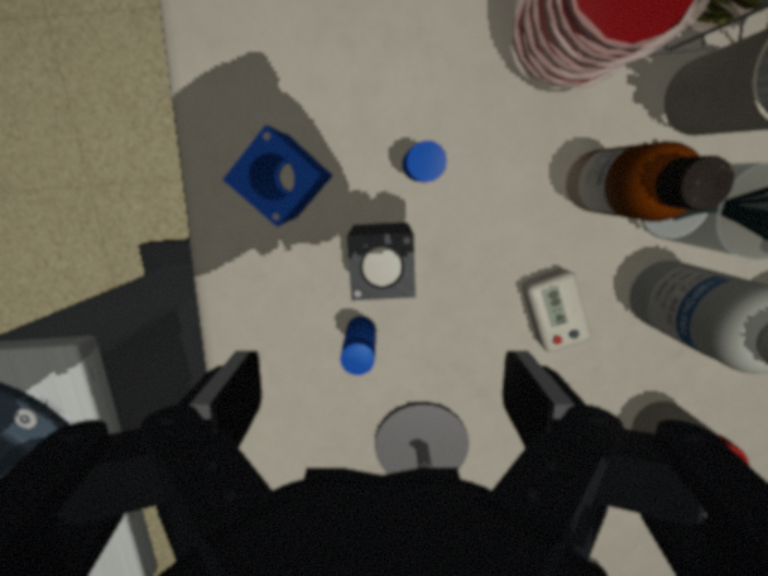

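The wrist view shows the vial block at (382,267) of the 768-wide view, within 2 mm of where I predicted it. The fingers straddle its x-sides clear of the blue decoys. Descending and gripping.

```bash
python3 -m handwheel '0.08 0.001 0 0.04 -2;0.08 0.001 0 0.08 -2;0.08 0.001 0 0.12 -2;0.08 0.001 0 0.15 -2;0.08 0.001 0 0.15 -2'
python3 -m handwheel '0.08 0 0 0.015 0;0.08 0 0 0.03 0;0.08 0 0 0.037 0;0.08 0 0 0.037 0;0.08 0 0 0.037 0'
python3 -m handwheel '0.04 0 0 0 0;0.04 0 0 0 0;0.04 0 0 0 0;0.04 0 0 0 0;0.04 0 0 0 0' 50
python3 -m handwheel '0.04 0 0 0 0;0.04 0 0 0 0;0.04 0 0 0 0;0.04 0 0 0 0;0.04 0 0 0 0'
python3 -c "
from h import *
go(.461,.2355,.056,88)"
```

```text
clock: 2.65
tool_pos: [0.4587, 0.234, 0.0891]
tcp_rot: [0.718, 0.696, -0.003, -0.001]
force: [0.1, -0.8, 1.6]
finger_gap: 0.0798
gripper_force: 0.0
clock: 3.15
tool_pos: [0.4615, 0.2356, 0.0565]
tcp_rot: [0.717, 0.697, 0.001, 0.0]
force: [-1.1, -0.3, 0.7]
finger_gap: 0.0803
gripper_force: 0.0
clock: 3.65
tool_pos: [0.4612, 0.2356, 0.0561]
tcp_rot: [0.717, 0.697, 0.0, 0.0]
force: [-2.3, -0.3, 7.7]
finger_gap: 0.0489
gripper_force: 51.3
clock: 4.15
tool_pos: [0.4612, 0.2356, 0.0561]
tcp_rot: [0.717, 0.697, 0.0, 0.0]
force: [-2.3, -0.5, 8.6]
finger_gap: 0.0495
gripper_force: 51.3
t 4.15 pos [0.4612 0.2356 0.0561] j [ 0.47  0.36 -0.33  0.88  0.    2.07] gap 0.04953637483921967 F [-2.3 -0.5  8.6] | shift [-0.0001 -0.0002  0.0001] spin 0.4
```

```bash
python3 -m handwheel '0.04 0 0 -0.01 0;0.04 0 0 -0.035 0;0.04 0 0 -0.07 0;0.04 0 0 -0.1 0;0.04 0 0 -0.1 0'
python3 -c "
from h import *
go(.4885,.0265,.156,88)"
```

```text
clock: 4.65
tool_pos: [0.4626, 0.2363, 0.1596]
tcp_rot: [0.717, 0.697, 0.003, 0.001]
force: [1.1, 0.0, -4.7]
finger_gap: 0.0493
gripper_force: 53.4
t 4.65 pos [0.4626 0.2363 0.1596] j [ 0.47  0.28 -0.16  1.13 -0.    2.07] gap 0.04925379481081323 F [ 1.1  0.  -4.7] | shift [-0.209   0.0317  0.0032] spin 0.4
```

```bash
python3 -m handwheel '0.04 -0.03 0.005 0 0;0.04 -0.075 0.012 0 0;0.04 -0.12 0.019 0 0;0.04 -0.165 0.026 0 0;0.04 -0.2 0.033 0 0' >/dev/null
python3 -m handwheel '0.04 -0.008 0 0 0;0.04 -0.008 0 0 0;0.04 -0.008 0 0 0;0.04 -0.008 0 0 0;0.04 -0.008 0 0 0'
python3 - <<'E'
from h import *
a=grab('top');b=grab('scene');
c=np.zeros((450,800,3),np.uint8);c[:400,:400]=cv2.resize(a['pixels'][155:235,215:295],(400,400),interpolation=2);c[:450,400:]=cv2.resize(b['pixels'][120:210,230:310],(400,450),interpolation=2);cv2.imwrite('pics/f.png',c)
go(.4885,.0265,.156,88)
o=ctrl.get_obs()['tool_pos']
for f in(a,b):
  print('pred bottom corners',[np.round(proj(f,(o[0]+x,o[1]+y,o[2]-.056)),1) for x,y in((.025,.025),(.025,-.025),(-.025,-.025),(-.025,.025))])
E
```

```text
clock: 5.65
tool_pos: [0.488, 0.0275, 0.1552]
tcp_rot: [0.716, 0.698, -0.0, -0.0]
force: [0.1, 0.0, -3.9]
finger_gap: 0.0492
gripper_force: 53.3
t 5.75 pos [0.488  0.0272 0.1553] j [ 0.06  0.22 -0.24  1.1   0.    1.65] gap 0.04896309352745177 F [-0.9  0.  -3.8] | shift [-0.0007  0.0005 -0.0007] spin 0.47
pred bottom corners [array([247.9, 192.4]), array([266.9, 192. ]), array([267.6, 210.8]), array([248.3, 211.2])]
pred bottom corners [array([257.5, 173.5]), array([267.8, 160.5]), array([287.5, 167.4]), array([277.6, 180.8])]
```

View pics/f.png

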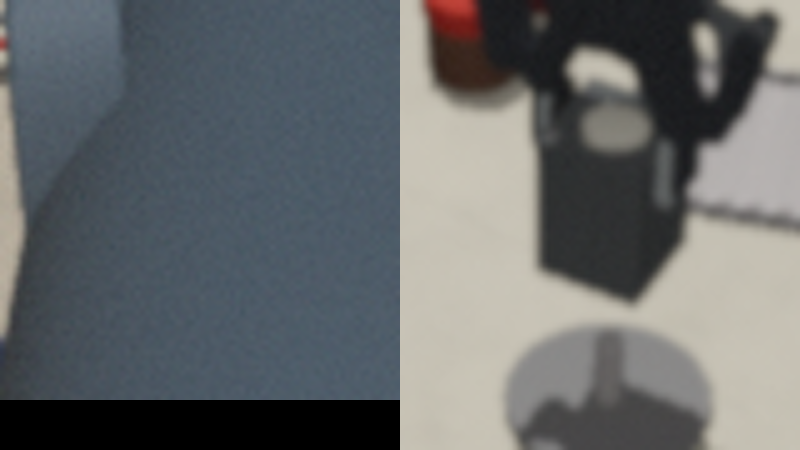

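In the scene crop the block's bottom corners (540,268) and (633,302) match the prediction to within 1 px, so the block is centred over the post. Lowering in stages.

```bash
python3 -m handwheel '0.04 0 0 0.015 0;0.04 0 0 0.03 0;0.04 0 0 0.045 0;0.04 0 0 0.045 0;0.04 0 0 0.045 0'
python3 -m handwheel '0.04 0 0 0.004 0;0.04 0 0 0.008 0;0.04 0 0 0.012 0;0.04 0 0 0.016 0;0.04 0 0 0.016 0'
python3 -c "
from h import *
go(.4885,.027,.064,88)"
```

```text
clock: 6.25
tool_pos: [0.488, 0.0268, 0.1106]
tcp_rot: [0.717, 0.697, -0.0, -0.0]
force: [0.6, 0.1, -3.9]
finger_gap: 0.0494
gripper_force: 53.1
clock: 6.75
tool_pos: [0.4878, 0.0265, 0.0937]
tcp_rot: [0.717, 0.697, -0.0, -0.0]
force: [-0.4, 0.3, -3.0]
finger_gap: 0.0491
gripper_force: 53.3
t 6.75 pos [0.4878 0.0265 0.0937] j [ 0.05  0.27 -0.35  0.95  0.    1.65] gap 0.0490625389498441 F [-0.4  0.3 -3. ] | shift [0.0005 0.0007 0.0297] spin 0.4
```

```bash
python3 -m handwheel '0.04 0 0 0.005 0;0.04 0 0 0.01 0;0.04 0 0 0.015 0;0.04 0 0 0.02 0;0.04 0 0 0.02 0'
python3 -m handwheel '0.04 0 0 0.003 0;0.04 0 0 0.006 0;0.04 0 0 0.008 0;0.04 0 0 0.009 0;0.04 0 0 0.009 0'
python3 -c "
from h import *
go(.4885,.027,.064,88)"
```

```text
clock: 7.25
tool_pos: [0.4876, 0.0265, 0.0735]
tcp_rot: [0.717, 0.697, -0.0, -0.0]
force: [-0.9, -0.8, -2.9]
finger_gap: 0.0491
gripper_force: 53.3
clock: 7.75
tool_pos: [0.488, 0.0265, 0.0652]
tcp_rot: [0.717, 0.697, -0.0, -0.0]
force: [0.1, 0.1, -2.8]
finger_gap: 0.0495
gripper_force: 53.3
t 7.75 pos [0.488  0.0265 0.0652] j [ 0.05  0.3  -0.39  0.88  0.    1.65] gap 0.04947793568829916 F [ 0.1  0.1 -2.8] | shift [0.0005 0.0005 0.0012] spin 0.4
```

```bash
python3 -m handwheel '0.04 0 0 0.0005 0;0.04 0 0 0.001 0;0.04 0 0 0.0015 0;0.04 0 0 0.0015 0;0.04 0 0 0.0015 0' 25
python3 -m handwheel '0.056 0 0 0 0;0.062 0 0 0 0;0.066 0 0 0 0;0.066 0 0 0 0;0.066 0 0 0 0'
python3 -m handwheel '0.07 0 0 -0.01 0;0.07 0 0 -0.03 0;0.07 0 0 -0.06 0;0.07 0 0 -0.1 0;0.07 0 0 -0.12 0'
python3 - <<'E'
from h import *
b=grab('scene');w=grab('wrist')
c=np.zeros((500,800,3),np.uint8);c[:500,:400]=cv2.resize(b['pixels'][130:230,230:310],(400,500),interpolation=2);c[:300,400:]=cv2.resize(w['pixels'],(400,300),interpolation=cv2.INTER_AREA);cv2.imwrite('pics/g.png',c)
print('scene pred vial top',proj(b,(.4885,.027,.117)),'wrist',proj(w,(.4885,.027,.117)), 'block top',proj(b,(.4885,.027,.084)))
go(.4885,.027,.098,88)
E
```

```text
clock: 8.25
tool_pos: [0.4882, 0.0265, 0.0641]
tcp_rot: [0.717, 0.697, 0.0, 0.0]
force: [-4.1, -0.1, 6.3]
finger_gap: 0.0494
gripper_force: 54.3
clock: 8.75
tool_pos: [0.4881, 0.0265, 0.0638]
tcp_rot: [0.717, 0.697, 0.0, 0.0]
force: [-0.0, -1.1, 0.0]
finger_gap: 0.0658
gripper_force: 0.0
clock: 9.25
tool_pos: [0.4889, 0.0266, 0.1876]
tcp_rot: [0.717, 0.697, 0.001, 0.001]
force: [0.8, -0.1, -0.7]
finger_gap: 0.07
gripper_force: 0.0
scene pred vial top (np.float64(272.6010234534246), np.float64(164.38619639226852)) wrist (np.float64(252.18727454585664), np.float64(203.9616865187028)) block top (np.float64(272.30504990346805), np.float64(175.28978477453217))
t 9.35 pos [0.4897 0.0266 0.1874] j [ 0.05  0.21 -0.18  1.18  0.    1.65] gap 0.07037365434775586 F [ 0.6 -0.1 -0.7] | shift [ 0.0003 -0.0017  0.0894] spin 0.4
```

View pics/g.png

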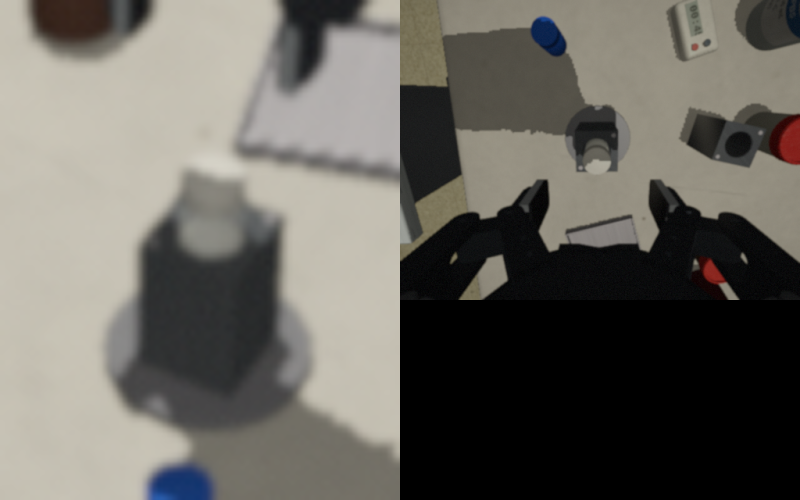

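The scene crop shows the block seated on the foot with the vial raised, its stopper at crop (212,168). Now gripping the vial.

```bash
python3 -m handwheel '0.065 -0.001 0 0.02 0;0.065 -0.001 0 0.045 0;0.065 -0.001 0 0.07 0;0.065 -0.001 0 0.07 0;0.065 -0.001 0 0.07 0'
python3 -m handwheel '0.06 0 0 0.006 0;0.06 0 0 0.012 0;0.06 0 0 0.0155 0;0.06 0 0 0.0155 0;0.06 0 0 0.0155 0'
python3 -m handwheel '0.05 0 0 0 0;0.04 0 0 0 0;0.032 0 0 0 0;0.024 0 0 0 0;0.024 0 0 0 0' 25
python3 -m handwheel '0.02 0 0 0 0;0.02 0 0 0 0;0.02 0 0 0 0;0.02 0 0 0 0;0.02 0 0 0 0'
```

```text
clock: 9.85
tool_pos: [0.4878, 0.0255, 0.1142]
tcp_rot: [0.717, 0.697, -0.0, -0.0]
force: [0.6, -0.2, 1.0]
finger_gap: 0.0649
gripper_force: 0.0
clock: 10.35
tool_pos: [0.4881, 0.0255, 0.0984]
tcp_rot: [0.717, 0.697, 0.0, 0.0]
force: [0.4, -0.9, 0.0]
finger_gap: 0.0598
gripper_force: 0.0
clock: 10.85
tool_pos: [0.4882, 0.0256, 0.0985]
tcp_rot: [0.717, 0.697, 0.0, 0.0]
force: [-1.5, 0.9, 5.0]
finger_gap: 0.0287
gripper_force: 24.4
clock: 11.35
tool_pos: [0.4882, 0.0255, 0.0985]
tcp_rot: [0.717, 0.697, 0.0, 0.0]
force: [-1.0, -0.3, 5.7]
finger_gap: 0.0289
gripper_force: 24.5
```

```bash
python3 -m handwheel '0.02 0 0 -0.008 0;0.02 0 0 -0.022 0;0.02 0 0 -0.042 0;0.02 0 0 -0.07 0;0.02 0 0 -0.07 0'
python3 -m handwheel '0.02 -0.025 0.002 0 0;0.02 -0.065 0.005 0 0;0.02 -0.11 0.008 0 0;0.02 -0.155 0.012 0 0;0.02 -0.19 0.015 0 0' >/dev/null
python3 -m handwheel '0.02 -0.013 0 0.01 0;0.02 -0.013 0 0.03 0;0.02 -0.013 0 0.05 0;0.02 -0.013 0 0.07 0;0.02 -0.013 0 0.08 0'
python3 - <<'E'
from h import *
b=grab('scene')
cv2.imwrite('pics/h.png',cv2.resize(b['pixels'][70:240,220:360],(560,680),interpolation=2)[:600])
go(.4975,-.178,.0545,88)
E
```

```text
clock: 11.85
tool_pos: [0.4897, 0.0256, 0.1718]
tcp_rot: [0.717, 0.697, 0.002, 0.002]
force: [0.5, 0.3, -0.4]
finger_gap: 0.0288
gripper_force: 24.8
clock: 12.85
tool_pos: [0.4963, -0.1769, 0.0862]
tcp_rot: [0.717, 0.697, -0.001, -0.001]
force: [0.3, -0.2, -1.0]
finger_gap: 0.0292
gripper_force: 24.8
t 12.9 pos [ 0.496  -0.1769  0.0856] j [-0.34  0.35 -0.26  0.97  0.    1.26] gap 0.0287802510878875 F [-0.7  1.2 -3.1] | shift [-0.0011  0.0016  0.0311] spin 0.42
```

View pics/h.png

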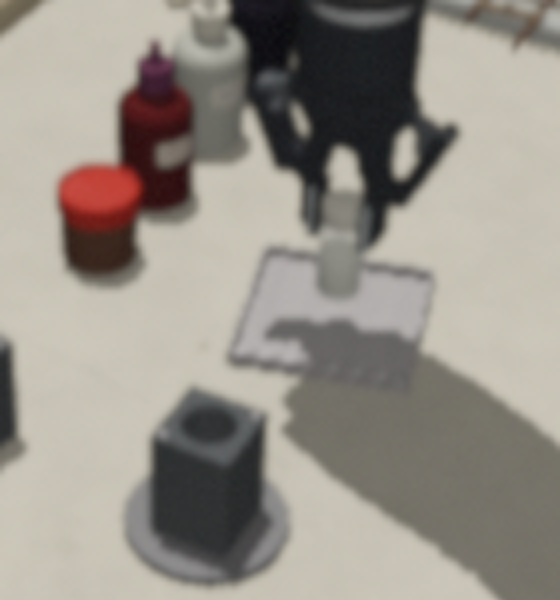

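The scene view shows the vial held upright over the tray at (338,245) and the empty block on the stand. Lowering the vial.

```bash
python3 -m handwheel '0.02 0 0 0.008 0;0.02 0 0 0.016 0;0.02 0 0 0.024 0;0.02 0 0 0.029 0;0.02 0 0 0.029 0'
python3 -m handwheel '0.02 0 0 0.0015 0;0.02 0 0 0.003 0;0.02 0 0 0.0035 0;0.02 0 0 0.0035 0;0.02 0 0 0.0035 0'
python3 -c "
from h import *
go(.4975,-.178,.0545,88)"
```

```text
clock: 13.4
tool_pos: [0.497, -0.1777, 0.0587]
tcp_rot: [0.717, 0.697, -0.0, -0.0]
force: [-0.0, -0.1, -0.2]
finger_gap: 0.029
gripper_force: 24.8
clock: 13.9
tool_pos: [0.4975, -0.1778, 0.0559]
tcp_rot: [0.717, 0.697, 0.0, 0.0]
force: [-0.7, 0.1, -0.3]
finger_gap: 0.0289
gripper_force: 24.8
t 13.9 pos [ 0.4975 -0.1778  0.0559] j [-0.34  0.38 -0.3   0.89  0.    1.26] gap 0.028890673502983202 F [-0.7  0.1 -0.3] | shift [-0.0002  0.      0.0014] spin 0.4
```

```bash
python3 -m handwheel '0.02 0 0 0.0005 0;0.02 0 0 0.001 0;0.02 0 0 0.0015 0;0.02 0 0 0.0015 0;0.02 0 0 0.0015 0'
python3 -m handwheel '0.02 0 0 0 0;0.02 0 0 0 0;0.02 0 0 0 0;0.02 0 0 0 0;0.02 0 0 0 0'
```

```text
clock: 14.4
tool_pos: [0.4975, -0.1779, 0.0546]
tcp_rot: [0.717, 0.697, 0.0, 0.0]
force: [-0.9, 0.5, 4.9]
finger_gap: 0.029
gripper_force: 25.3
clock: 14.9
tool_pos: [0.4975, -0.1778, 0.0546]
tcp_rot: [0.717, 0.697, 0.0, 0.0]
force: [-2.2, -0.2, 5.7]
finger_gap: 0.0287
gripper_force: 25.3
```

Contact with the tray floor at about 5 N. Releasing and retreating straight up.

```bash
python3 -m handwheel '0.032 0 0 0 0;0.04 0 0 0 0;0.05 0 0 0 0;0.06 0 0 0 0;0.06 0 0 0 0'
python3 -m handwheel '0.065 0 0 -0.01 0;0.065 0 0 -0.03 0;0.065 0 0 -0.06 0;0.065 0 0 -0.1 0;0.065 0 0 -0.13 0'
python3 -m handwheel '0.065 0 0 -0.02 0;0.065 0 0 -0.02 0;0.065 0 0 -0.02 0;0.065 0 0 -0.02 0;0.065 0 0 -0.02 0'
python3 - <<'E'
from h import *
b=grab('scene')
cv2.imwrite('pics/i.png',cv2.resize(b['pixels'][90:240,200:350],(600,600),interpolation=2))
print(proj(b,(.4975,-.178,.073)),proj(b,(.4975,-.178,.003)))
E
```

```text
clock: 15.4
tool_pos: [0.4974, -0.1778, 0.0543]
tcp_rot: [0.717, 0.697, -0.0, -0.0]
force: [-0.2, 0.8, -0.4]
finger_gap: 0.0599
gripper_force: 0.0
clock: 15.9
tool_pos: [0.4976, -0.1779, 0.1873]
tcp_rot: [0.717, 0.697, 0.0, 0.001]
force: [0.4, -0.2, -0.7]
finger_gap: 0.065
gripper_force: 0.0
clock: 16.4
tool_pos: [0.4969, -0.1776, 0.2035]
tcp_rot: [0.717, 0.697, -0.0, -0.001]
force: [1.3, -0.4, -0.9]
finger_gap: 0.0647
gripper_force: 0.0
(np.float64(305.387388258008), np.float64(129.3114047825354)) (np.float64(303.56052651723513), np.float64(150.30928294766971))
```

View pics/i.png

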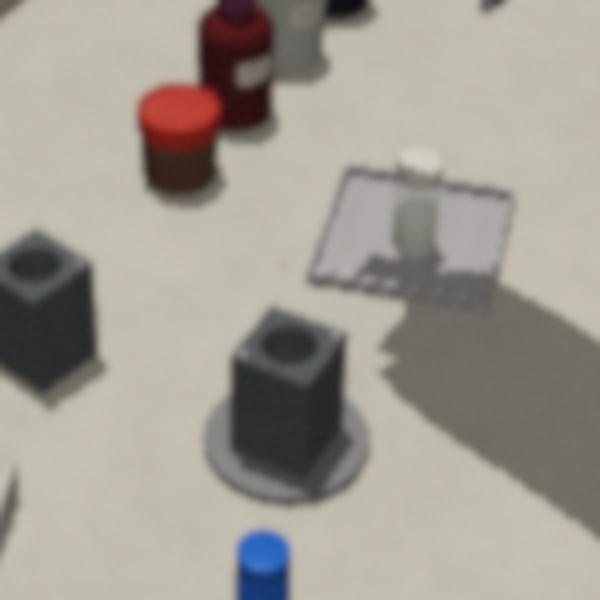

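The vial stands upright in the tray, stopper at (420,158). The empty block stands on the stand at (288,400), and the other block hasn't moved.

```bash
python3 -c "
from rig import ctrl
print(ctrl.finish_job())"
```

```text
the job is handed in; nothing more can be done
None
```

The job is handed in at about 16 s: in the last camera view the vial stands upright in the tray and its emptied block stands on the ejector stand; the hand-in call returned no verdict.

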